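Sort mixed trophy castings into their stock trays

TASK

Two figures, two cups and a star, all white trophy castings, were left mixed up on the bench: sort them into the three grey stock trays, where the sample bolted down in each tray's end bay shows what kind belongs there. Stand every casting upright on the floor of an empty bay of the right tray, one to a bay; set them down rather than dropping them, do not knock any over, and let go of them all.

Things in the scene. Friction and masses are not known exactly. Their poses are not given: they have to be found in the camera images.
- figure_tall_mid (a point): Tall figure: athlete with both arms raised, 100 mm high, 63 mm over the arms (y). White cast resin; round foot 44 mm wide, 9 mm thick. Point: on the upright axis, 50 mm above the underside (half height), z up. Torso 22 mm thick (x), 31 wide (y), 39 to 77 mm above the underside; grip there, 12 mm above this point, fingers closing along x. 0.08 to 0.16 kg.
- figure_short_mid (a point): Short figure: athlete, one arm raised (+y), the other on the hip, 90 mm high, 64 mm over the arms (y). White cast resin; round foot 44 mm wide, 9 mm thick. Point: on the upright axis, 45 mm above the underside (half height), z up. Torso 22 mm thick (x), 31 wide (y), 29 to 67 mm above the underside; grip there, 11 mm above this point, fingers closing along x. 0.08 to 0.15 kg.
- cup_tall_mid (a point): Tall cup: stemmed trophy cup with two ear handles (along y, 61 mm over both), 100 mm high. White cast resin; round foot 44 mm wide, 9 mm thick. Point: on the upright axis, 50 mm above the underside (half height), z up. Bowl 44 mm across, sides straight from 60 to 97 mm above the underside, lip 47 mm; grip there, 16 mm above this point, fingers closing along x. 0.10 to 0.20 kg.
- cup_short_mid (a point): Short cup: stemmed trophy cup with two ear handles (along y, 61 mm over both), 86 mm high. White cast resin; round foot 44 mm wide, 9 mm thick. Point: on the upright axis, 43 mm above the underside (half height), z up. Bowl 44 mm across, sides straight from 60 to 83 mm above the underside, lip 47 mm; grip there, 17 mm above this point, fingers closing along x. 0.09 to 0.17 kg.
- star_mid (a point): Star: upright five-pointed star on a stem, 92 mm high, 65 mm between its side points (y). White cast resin; round foot 44 mm wide, 9 mm thick. Point: on the upright axis, 46 mm above the underside (half height), z up. Round flat-faced boss at the star's centre, 21 mm wide, 24 mm thick (x), 58 mm above the underside; grip there, 12 mm above this point, fingers closing along x. 0.07 to 0.15 kg.
- figure_tray: Fixed grey stock tray for figures, 78 (x) x 232 (y) x 32 mm high; walls and floor 4 mm. Two cross walls make three bays in a row along y, each about 70 x 70 mm inside. The -y end bay holds a bolted-down sample (a standing athlete with raised arms); the two empty bays are centred at y = 0 and y = +76 mm. Origin: centre of the underside, z up. The trays swap places; only the sample tells them apart.
- cup_tray: Fixed grey stock tray for cups, 78 (x) x 232 (y) x 32 mm high; walls and floor 4 mm. Two cross walls make three bays in a row along y, each about 70 x 70 mm inside. The -y end bay holds a bolted-down sample (a cup with two handles); the two empty bays are centred at y = 0 and y = +76 mm. Origin: centre of the underside, z up. The trays swap places; only the sample tells them apart.
- star_tray: Fixed grey stock tray for stars, 78 (x) x 232 (y) x 32 mm high; walls and floor 4 mm. Two cross walls make three bays in a row along y, each about 70 x 70 mm inside. The -y end bay holds a bolted-down sample (a five-pointed star); the two empty bays are centred at y = 0 and y = +76 mm. Origin: centre of the underside, z up. The trays swap places; only the sample tells them apart.
Things that resemble listed ones, but are neither listed nor needed, are in the scene too. What is shaped like the part that bears cup_short_mid but green or yellow is not meant.

How it is judged:
By the outcome, as a careful person would: the job done as asked, in the order asked, and still so for the second after the job is handed in, with the robot touching nothing.
It also fails if it takes over 131 s, if anything falls off the work surface, if the arm or the gripper's body presses on something with over 40 N, if the wrist force passes 120 N, or if a joint passes its speed limit or range.

ROBOT

A 6-joint arm with a two-finger parallel gripper is mounted at the origin on the work surface. World frame = base frame: x ahead of the robot, y to its left, z up, the work surface at z = 0. Lengths are in m, angles in rad, forces in N, time in s.
With the tool pointing down it reaches from about 0.425 to 0.95 m from the base axis. Payload 3.5 kg.
Tool frame: the origin (TCP) lies midway between the tips of the shut fingers; the grasp point (between the pads) lies 19 mm behind it (ctrl.pinch_z is the distance from the TCP to the grasp point, in m); z points along the fingers, y is the line along which they close (so a half turn about z gives the same grasp; the last joint's range is limited). The gripper opens to 85 mm and grips with 20 to 120 N. Pads are 22 mm wide; open, the fingers measure 114 mm over their backs; the gripper's body (76 mm by 85 mm) begins 54 mm behind the grasp point. The pads swing forward as they close: fully open they stand 13 mm farther back than shut.
Start: joints at [-1.479, 0.286, 1.577, -0, 1.279, -0.15], TCP at [0.162, -0.655, 0.231] pointing down, gripper open.
Joint ranges: [-2.77, 2.77], [-0.9, 2.22], [0.21, 2.48], [-1.53, 4.67], [0.24, 2.81], [-2.84, 2.84]. Speed limits (rad/s): [2.79, 2.79, 3.14, 3.14, 3.14, 3.14].

INTERFACE

Orientations are given as a unit quaternion [x, y, z, w].
In Python, from plant import get_state, viewer, sign_off, ctrl gives the robot as it stands. The module is installed in compiled form; this text tells all that it offers.
- The arm moves only by the shell command python3 -m handwheel 'ROWS' [FORCE]. ROWS is JSON, a list that holds one entry, the list of rows, each a list of 5 numbers: the finger opening in m, from 0 to 0.0854, then the shift along the tool's x, y, z in m, then the turn about the tool's z in degrees. In form: [[[claw, x, y, z, spin], ...]]. A call has 1 to 12 rows; each row shifts and turns the commanded pose from where the row before left it, along the tool's axes as they then stand; what a row does not reach is not made up. A row lasts 1/12 s, in which the tool goes at most 41.7 mm and 7.16 degrees, less where a joint would pass 70% of its speed; a pose out of reach is approached as far as the arm can. A call is refused whole if a number of a shift passes 0.0417 or a number of a turn 7.16, either way. A call with a gripper value outside its range is refused whole. The fingers move at their own pace and stop on an object; FORCE is the grip in N (left out, the last holds). Time passes only in rows, so rows that do not move let the fingers close. It gives the time, the measured TCP pose, the force, the opening and the grip force at its end, in the units of the state.
- get_state(): the state, without advancing time (a new reading comes with each control period).
- viewer.read_camera(name): name is "scene" or "top" or "wrist"; returns the picture (400x640x3 uint8, blue, green, red); there is no depth.
- viewer.camera_params(name): a dict with "fov_y" (degrees; the focal length in pixels is half the picture's height over the tangent of half this angle, whatever the lens; pixels are square), "cx", "cy" (the principal point, pixels), "xyz" and "attitude" of the camera in the world; the wrist camera has in their place "hand_eye" (4x4, takes a point from camera to tool coordinates, whose origin is the TCP and whose axes are the flange's). Camera axes: x right, y up, looking along -z (the intrinsics and any distortion apply to the point x, -y, -z); pixel columns grow to the right and rows downward; lengths in m; the calibration is good to about 2 mm. The wrist camera is an equidistant fisheye: a pixel r from the principal point sees the ray r / f radians off the axis. A picture is of the moment at which its call begins: read the wrist's pose just before it. camera_params takes no time and is no camera call.
- sign_off(): hands the job in; it is judged then, once.
Trained networks look in the newest picture that a camera, given by its name, has taken for a name from the list of things; names that differ only in an ending like _2 or _b are one class to them, and where a whole thing is asked for, a point or a joint stands for the part that bears it (a point fixed in the world has none). Each returns a list of dicts, best first, with "confidence" (0 to 1); they miss things now and then, are a little off and sometimes report something else, mostly with a low value. They report only what shows in the picture. A call takes as long as a camera call. They do not tell look-alikes from the thing itself.
- viewer.look_for(camera, name): "extent" ([left, top, width, height] as shares, 0 to 1, of the picture: columns of its width, rows of its height, round what is visible of it).
- viewer.outline_of(camera, name): "mask" (400x640 bool, what is visible of it) and "extent" ([left, top, width, height] as shares, 0 to 1, of the picture: columns of its width, rows of its height, round what is visible of it).
- viewer.pinpoint(camera, name): "xy" ([column, row] as shares, 0 to 1, of the picture: columns of its width, rows of its height: a listed point, or the origin of a listed thing).
The state is a dict: "time": time; "qpos": joint angles; "dq": joint speeds; "joint_efforts": joint torques, N m; "eef_pos": TCP position; "tcp_rot": TCP orientation; "contact_force": force on the tool from outside, world axes, zero at the start; "wrist_torque": the same for the moment, N m; "opening": opening from 0.0 (shut) to 1.0 (fully open); "finger_force": force on a finger pad.
Only numpy, scipy, OpenCV 4.12 (cv2) and the standard library are available. Lean on these libraries where they do the work, as an engineer would, in place of code of your own. Each camera call takes 0.05 s, during which the arm holds its last target. There are 200 camera calls.

## Working session

There is one attempt and no reset: what is moved stays moved. The work goes in short steps, Python scripts to look and compute and a shell command to move; the robot and the scene stay as the last step left them, time stands still between calls to the robot, and variables do not carry over. Pictures are saved under pics/ and viewed, at most 14 in all, crops included, and the job is handed in when it is done.

```bash
mkdir -p pics; python3 - <<'E'
from plant import get_state, viewer, ctrl
import cv2
s=get_state();print(s);print(ctrl.pinch_z)
for c in ["scene","top","wrist"]:
    cv2.imwrite(f"pics/{c}0.png",viewer.read_camera(c)); print(c,viewer.camera_params(c))
E
```

```text
{'time': 0.0, 'qpos': array([-1.47895954e+00,  2.87203516e-01,  1.57818311e+00,  3.88668347e-05,
        1.27859496e+00, -1.49987688e-01]), 'dq': array([ 0.00060238, -0.00048013, -0.0008886 ,  0.00082532,  0.00064068,
       -0.00051848]), 'joint_efforts': array([-9.43709529e-04, -4.05977368e+01, -2.92627305e+01, -2.04109942e-04,
        5.85088841e-03, -1.55917828e-06]), 'eef_pos': array([ 0.16163017, -0.65468601,  0.22991863]), 'tcp_rot': array([ 9.92698986e-01,  1.20612169e-01,  5.33198483e-05, -1.19342006e-03]), 'contact_force': array([ 0.51658912, -0.70242171,  0.18308708]), 'wrist_torque': array([-0.00251023,  0.03090024,  0.03836802]), 'finger_force': 0.0, 'opening': 1.0010296963871435}
0.0187
scene {'fov_y': 46.37318200165001, 'cx': 316.620089474931, 'cy': 204.27029860665903, 'xyz': array([1.0997335 , 0.37619968, 1.07562165]), 'attitude': array([0.16812973, 0.26559204, 0.79770008, 0.51465313])}
top {'fov_y': 43.23694425048831, 'cx': 322.98497294128975, 'cy': 203.6273986409549, 'xyz': array([0.29267666, 0.06389243, 1.23211101]), 'attitude': array([ 0.04828633, -0.039332  , -0.70554738,  0.7059209 ])}
wrist {'fov_y': 65.70646984690485, 'cx': 317.00309306947753, 'cy': 204.2907913246784, 'hand_eye': array([[-5.92098706e-04,  9.57125470e-01,  2.89673063e-01,
         7.29825439e-02],
       [ 9.99999668e-01,  4.04428409e-04,  7.07728140e-04,
         3.45084163e-04],
       [ 5.60232613e-04,  2.89673386e-01, -9.57125392e-01,
        -1.41733846e-01],
       [ 0.00000000e+00,  0.00000000e+00,  0.00000000e+00,
         1.00000000e+00]])}
```

View pics/scene0.png

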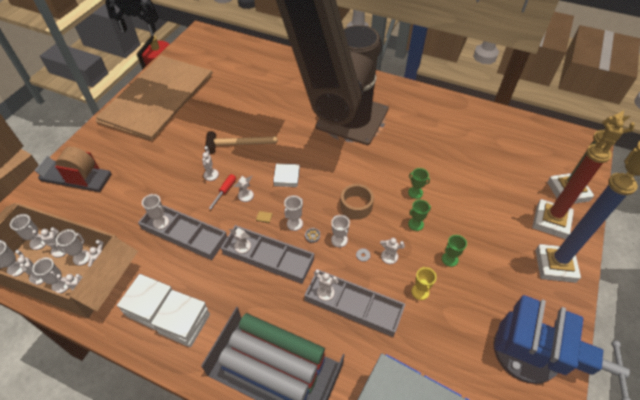

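View pics/top0.png

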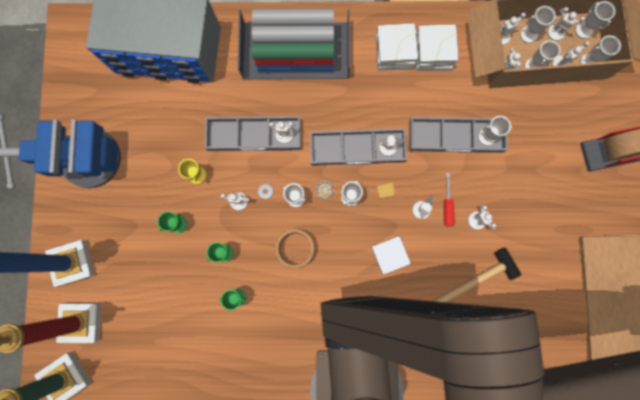

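```bash
cat > h.py <<'E'
import numpy as np, cv2
from plant import get_state, viewer
from scipy.spatial.transform import Rotation as R
def ray(cam,uv,s=None):
    p=viewer.camera_params(cam); f=200/np.tan(np.radians(p['fov_y']/2))
    x=(uv[0]-p['cx'])/f; y=(uv[1]-p['cy'])/f
    if cam=='wrist':
        t=np.hypot(x,y); k=np.sin(t)/t if t>1e-9 else 1
        d=np.array([x*k,-y*k,-np.cos(t)]); H=p['hand_eye']
        s=s or get_state(); Q=R.from_quat(s['tcp_rot']).as_matrix()
        return s['eef_pos']+Q@H[:3,3], Q@H[:3,:3]@d
    d=np.array([x,-y,-1.]); return np.array(p['xyz']),R.from_quat(p['attitude']).as_matrix()@d
def at_z(cam,uv,z,s=None):
    o,d=ray(cam,uv,s); return o+d*(z-o[2])/d[2]
def tri(rs):
    A=0;b=0
    for o,d in rs:
        d=d/np.linalg.norm(d);P=np.eye(3)-np.outer(d,d);A=A+P;b=b+P@o
    return np.linalg.solve(A,b)
Z=dict(figure_tall_mid=.05,figure_short_mid=.045,cup_tall_mid=.05,cup_short_mid=.043,star_mid=.046,figure_tray=0,cup_tray=0,star_tray=0)
E
python3 - <<'E'
from h import *
for c in ["top","scene"]:
    im=viewer.read_camera(c)
    for n in Z:
        print(c,n,[(np.round(np.array(d['xy'])*[640,400]).astype(int).tolist(),round(d['confidence'],2),np.round(at_z(c,np.array(d['xy'])*[640,400],Z[n])[:2],3).tolist()) for d in viewer.pinpoint(c,n)][:5])
a=cv2.imread('pics/scene0.png')[130:340,130:450]; cv2.imwrite('pics/c1.png',cv2.resize(a,(800,525),interpolation=cv2.INTER_CUBIC))
a=cv2.imread('pics/top0.png')[105:245,195:515]; cv2.imwrite('pics/c2.png',cv2.resize(a,(800,350),interpolation=cv2.INTER_CUBIC))
E
```

```text
top figure_tall_mid [([486, 219], 0.72, [0.403, -0.303]), ([352, 191], 0.52, [0.469, 0.01])]
top figure_short_mid [([237, 200], 0.53, [0.449, 0.284])]
top cup_tall_mid [([351, 193], 0.61, [0.465, 0.012])]
top cup_short_mid [([232, 298], 0.9, [0.221, 0.29]), ([295, 195], 0.84, [0.463, 0.146]), ([221, 251], 0.75, [0.328, 0.319]), ([174, 221], 0.71, [0.4, 0.434]), ([195, 172], 0.65, [0.518, 0.386])]
top star_mid [([424, 206], 0.52, [0.435, -0.16]), ([254, 136], 0.34, [0.604, 0.246])]
top figure_tray [([253, 138], 0.59, [0.613, 0.256])]
top cup_tray [([456, 137], 0.83, [0.613, -0.252]), ([252, 138], 0.21, [0.613, 0.258])]
top star_tray [([359, 147], 0.88, [0.589, -0.01])]
scene figure_tall_mid [([207, 165], 0.87, [0.407, -0.295])]
scene figure_short_mid [([390, 246], 0.74, [0.448, 0.283])]
scene cup_tall_mid [([296, 214], 0.78, [0.459, 0.017])]
scene cup_short_mid [([420, 284], 0.92, [0.521, 0.384]), ([421, 215], 0.91, [0.319, 0.326]), ([418, 181], 0.89, [0.21, 0.284]), ([338, 230], 0.63, [0.457, 0.141]), ([452, 251], 0.59, [0.397, 0.432])]
scene star_mid [([187, 231], 0.57, [0.624, -0.222]), ([242, 185], 0.53, [0.431, -0.166])]
scene figure_tray [([354, 304], 0.78, [0.617, 0.253])]
scene cup_tray [([185, 231], 0.86, [0.606, -0.254]), ([242, 186], 0.51, [0.404, -0.187])]
scene star_tray [([268, 255], 0.67, [0.579, -0.008])]
```

View pics/c1.png

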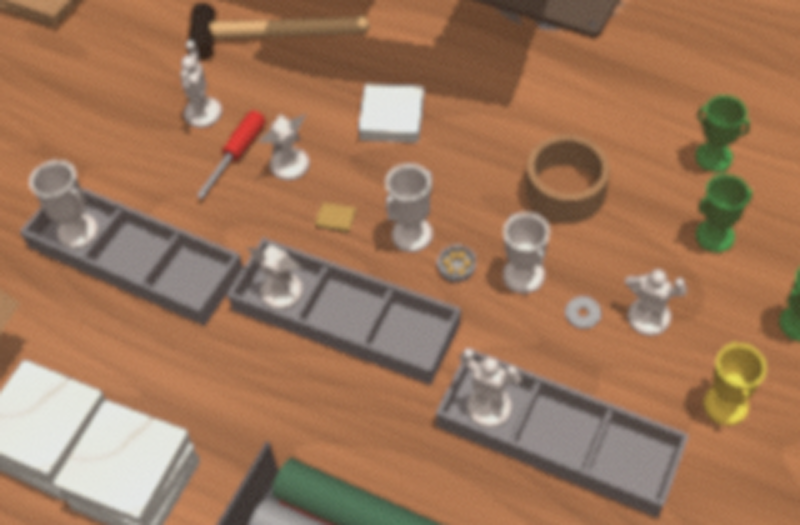

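View pics/c2.png

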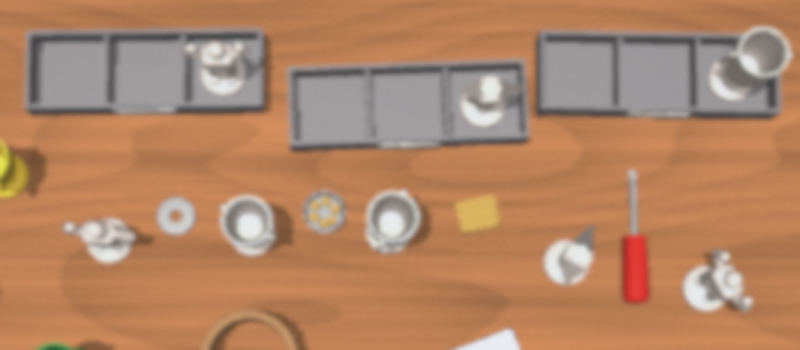

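The scene shows the three trays by sample. In the top picture these are figure (253,133), star (358,147) and cup (458,134).

Castings in the top picture, and what could be mistaken for them:
- **Tall figure:** (482,216)
- **Star:** (423,209)
- **Tall cup:** (351,193)
- **Short cup:** white, at (294,195)
- **Short figure:** (237,200)
- **Look-alikes to leave alone:**
  - green cups at (172,222), (219,252) and (233,298)
  - yellow cup at (192,171)
  - bolted-down samples at (284,130), (388,145) and (492,130)
  - crate of castings at (555,40)

I'll start with the tall figure, going above it first.

```bash
cat >> h.py <<'E'
def plan(x,y,z,th=None):
    s=get_state(); Q=R.from_quat(s['tcp_rot']).as_matrix(); h=np.degrees(np.arctan2(Q[1,0],Q[0,0]))
    d=Q.T@(np.array([x,y,z])-s['eef_pos'])
    print('t',round(s['time'],2),'pos',np.round(s['eef_pos'],4),'head',round(h,1),'shift mm',np.round(d*1e3,1),end=' ')
    if th is not None: print('spin',round((h-th+90)%180-90,1),'full',round((h-th+180)%360-180,1),end='')
    print()
E
python3 -c "
from h import *
plan(.405,-.299,.23,30)"
```

```text
t 1.05 pos [ 0.1617 -0.6554  0.2313] head 13.9 shift mm [ 321.6 -287.7    1.3] spin -16.1 full -16.1
```

```bash
python3 -m handwheel '[[[0.085,0.0268,-0.024,0,0],[0.085,0.0268,-0.024,0,0],[0.085,0.0268,-0.024,0,0],[0.085,0.0268,-0.024,0,0],[0.085,0.0268,-0.024,0,0],[0.085,0.0268,-0.024,0,0],[0.085,0.0268,-0.024,0,0],[0.085,0.0268,-0.024,0,0],[0.085,0.0268,-0.024,0,0],[0.085,0.0268,-0.024,0,0],[0.085,0.0268,-0.024,0,0],[0.085,0.0268,-0.024,0,0]]]' 60
python3 -m handwheel '[[[0.085,0,0,0,-5.4],[0.085,0,0,0,-5.4],[0.085,0,0,0,-5.4],[0.085,0,0,0,0],[0.085,0,0,0,0]]]'
cat >> h.py <<'E'
def look(name,obj=None,k=1.25):
    s=get_state(); im=viewer.read_camera('wrist')
    for n in (obj or []):
        for d in viewer.pinpoint('wrist',n):
            uv=np.array(d['xy'])*[640,400]; print(n,round(d['confidence'],2),np.round(uv).astype(int),np.round(at_z('wrist',uv,Z[n],s),4))
            cv2.circle(im,tuple(np.round(uv).astype(int).tolist()),2,(0,0,255),-1)
    cv2.imwrite(f'pics/{name}.png',cv2.resize(im,None,fx=k,fy=k,interpolation=cv2.INTER_CUBIC))
    return s
E
python3 -c "
from h import *
plan(.405,-.299,.23,30)
look('w1',['figure_tall_mid','star_mid'])"
```

```text
time: 2.05
eef_pos: [0.4057, -0.2972, 0.2317]
tcp_rot: [0.993, 0.12, 0.0, 0.0]
contact_force: [1.6, 0.0, 0.6]
opening: 0.998
finger_force: 0.0
time: 2.47
eef_pos: [0.405, -0.2987, 0.2315]
tcp_rot: [0.966, 0.258, 0.0, 0.0]
contact_force: [0.2, 0.2, -0.0]
opening: 0.994
finger_force: 0.0
t 2.47 pos [ 0.405  -0.2987  0.2315] head 29.9 shift mm [-0.2  0.3  1.5] spin -0.1 full -0.1
figure_tall_mid 0.64 [318 181] [ 0.4066 -0.2987  0.05  ]
star_mid 0.95 [214  98] [ 0.431  -0.1559  0.046 ]
star_mid 0.4 [317 183] [ 0.4032 -0.2994  0.046 ]
```

View pics/w1.png

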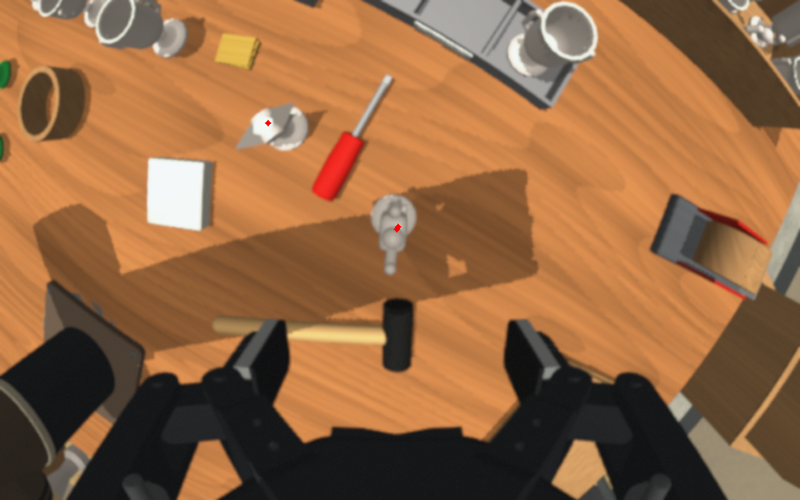

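The tall figure stands at (395,225) between the open fingers, with its arms nearly vertical in the picture. The star is at (270,125), and no look-alike is nearby.

```bash
python3 -c "
from h import *
for uv,z in (((394,214),.009),((396,240),.06),((399,205),.095),((390,270),.095)): print(at_z('wrist',np.array(uv)/1.25,z))
for uv,z in (((237,147),.058),((293,105),.058),((290,128),.009)): print('star',at_z('wrist',np.array(uv)/1.25,z))
"
```

```text
[ 0.40720836 -0.29488369  0.009     ]
[ 0.39739989 -0.30280605  0.06      ]
[ 0.42917749 -0.28709602  0.095     ]
[ 0.38263227 -0.30609349  0.095     ]
star [ 0.40124005 -0.14467546  0.058     ]
star [ 0.45443198 -0.17303958  0.058     ]
star [ 0.43153613 -0.16726024  0.009     ]
```

```bash
python3 -m handwheel '[[[0.085,0.001,-0.001,0.02,6],[0.085,0,0,0.03,0],[0.085,0,0,0.03,0],[0.085,0,0,0.03,0],[0.085,0,0,0.03,0],[0.085,0,0,0.03,0],[0.085,0,0,0.018,0],[0.085,0,0,0,0],[0,0,0,0,0],[0,0,0,0,0],[0,0,0,0,0],[0,0,0,0,0]]]' 50
python3 -m handwheel '[[[0,0,0,0,0],[0,0,0,0,0],[0,0,0,0,0],[0,0,0,-0.004,0],[0,0,0,-0.01,0],[0,0,0,-0.03,0],[0,0,0,-0.03,0],[0,0,0,-0.03,0],[0,0,0,-0.03,0],[0,0,0,-0.01,0],[0,0,0,0,0]]]'
python3 -c "
from h import *
plan(.615,.331,.187,90)"
```

```text
time: 3.62
eef_pos: [0.4063, -0.2985, 0.0453]
tcp_rot: [0.978, 0.208, 0.001, 0.002]
contact_force: [0.7, 0.8, 0.1]
opening: 0.446
finger_force: 0.0
time: 4.53
eef_pos: [0.4067, -0.2988, 0.191]
tcp_rot: [0.978, 0.208, 0.002, 0.003]
contact_force: [0.7, -0.7, -1.2]
opening: 0.248
finger_force: 49.1
t 4.53 pos [ 0.4067 -0.2988  0.191 ] head 24.1 shift mm [ 447.  -490.2    1.6] spin -65.9 full -65.9
```

```bash
python3 -c "
from h import *
viewer.read_camera('top')
for n in ('figure_tray','star_tray','cup_tray'):
    m=viewer.outline_of('top',n)[0]['mask'].astype(np.uint8)
    m=cv2.morphologyEx(m,cv2.MORPH_OPEN,np.ones((9,9)))
    ys,xs=np.nonzero(m)
    (c,wh,a)=cv2.minAreaRect(np.column_stack([xs,ys]).astype(np.float32))
    print(n,c,wh,a,at_z('top',c,.032))
    b=cv2.boxPoints((c,wh,a)); print(np.round([at_z('top',p,.032)[:2] for p in b],3).tolist())
"
```

```text
figure_tray (252.0, 133.0) (34.0, 94.0) 90.0 [0.61621719 0.25292011 0.032     ]
[[0.659, 0.369], [0.659, 0.138], [0.574, 0.138], [0.574, 0.367]]
star_tray (357.27496337890625, 146.52337646484375) (34.014564514160156, 95.49871063232422) 88.15238952636719 [ 0.58199546 -0.0038875   0.032     ]
[[0.621, 0.114], [0.628, -0.119], [0.544, -0.12], [0.536, 0.111]]
cup_tray (458.5, 134.5) (35.0, 99.0) 90.0 [ 0.61143192 -0.24986195  0.032     ]
[[0.656, -0.131], [0.655, -0.371], [0.568, -0.368], [0.568, -0.129]]
```

```bash
python3 -m handwheel '[[[0,0.01,-0.011,0,0],[0,0.0203,-0.0222,0,0],[0,0.0203,-0.0222,0,0],[0,0.0203,-0.0222,0,0],[0,0.0203,-0.0222,0,0],[0,0.0203,-0.0222,0,0],[0,0.0203,-0.0222,0,0],[0,0.0203,-0.0222,0,0],[0,0.0203,-0.0222,0,0],[0,0.0203,-0.0222,0,0],[0,0.0203,-0.0222,0,0],[0,0.0203,-0.0222,0,0]]]' > /dev/null
python3 -m handwheel '[[[0,0.0203,-0.0222,0,0],[0,0.0203,-0.0222,0,0],[0,0.0203,-0.0222,0,0],[0,0.0203,-0.0222,0,0],[0,0.0203,-0.0222,0,0],[0,0.0203,-0.0222,0,0],[0,0.0203,-0.0222,0,0],[0,0.0203,-0.0222,0,0],[0,0.0203,-0.0222,0,0],[0,0.0203,-0.0222,0,0],[0,0.01,-0.011,0,0],[0,0,0,0,0]]]' >/dev/null
python3 -m handwheel '[[[0,0,0,0,-6.6],[0,0,0,0,-6.6],[0,0,0,0,-6.6],[0,0,0,0,-6.6],[0,0,0,0,-6.6],[0,0,0,0,-6.6],[0,0,0,0,-6.6],[0,0,0,0,-6.6],[0,0,0,0,-6.6],[0,0,0,0,-6.6],[0,0,0,0,0],[0,0,0,0,0]]]'
python3 -c "
from h import *
plan(.616,.330,.05,90)
look('w2',['figure_tray','figure_tall_mid'])"
```

```text
time: 7.73
eef_pos: [0.6131, 0.3293, 0.1853]
tcp_rot: [0.708, 0.706, -0.002, -0.001]
contact_force: [0.2, -0.5, -0.2]
opening: 0.253
finger_force: 49.2
t 7.73 pos [0.6131 0.3293 0.1853] head 89.8 shift mm [  0.9   3.3 135.3] spin -0.2 full -0.2
figure_tall_mid 0.91 [317 265] [0.6117 0.2546 0.05  ]
```

View pics/w2.png

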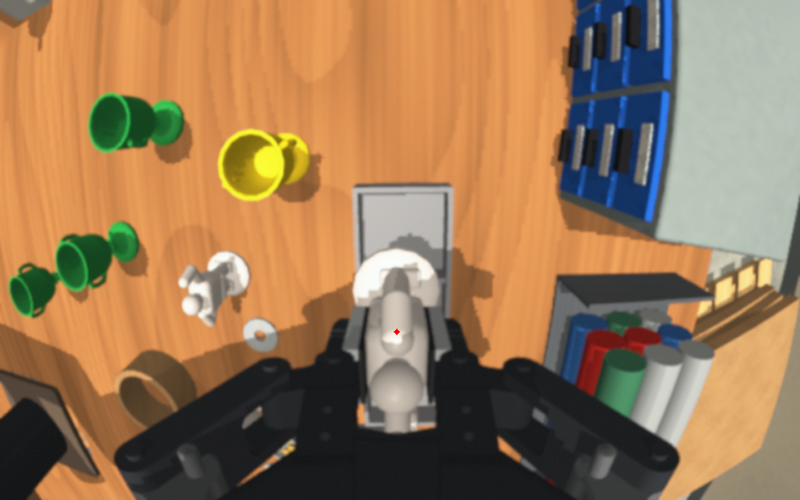

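```bash
python3 -c "
from h import *
for uv in ((355,185),(452,185),(354,250),(453,250)): print(at_z('wrist',np.array(uv)/1.25,.032))
"
```

```text
[0.58090891 0.37015857 0.032     ]
[0.65557603 0.37021194 0.032     ]
[0.57874917 0.31814157 0.032     ]
[0.65800276 0.31806119 0.032     ]
```

```bash
python3 -m handwheel '[[[0,0.001,0.0045,0,0],[0,0,0,0.02,0],[0,0,0,0.03,0],[0,0,0,0.03,0],[0,0,0,0.03,0],[0,0,0,0.015,0],[0,0,0,0,0],[0,0,0,0,0]]]' 
python3 -m handwheel '[[[0,0,0,0.003,0],[0,0,0,0.002,0],[0,0,0,0.001,0],[0,0,0,0,0]]]'
python3 -m handwheel '[[[0,0,0,0.001,0],[0,0,0,0.001,0],[0,0,0,0,0]]]'
```

```text
time: 8.55
eef_pos: [0.6183, 0.3313, 0.0618]
tcp_rot: [0.707, 0.707, -0.001, -0.0]
contact_force: [0.7, 0.8, -1.9]
opening: 0.255
finger_force: 49.2
time: 8.88
eef_pos: [0.619, 0.3317, 0.0577]
tcp_rot: [0.707, 0.707, 0.001, 0.0]
contact_force: [0.1, -0.6, -1.3]
opening: 0.251
finger_force: 49.2
time: 9.13
eef_pos: [0.6183, 0.3313, 0.0544]
tcp_rot: [0.707, 0.707, -0.0, -0.0]
contact_force: [-0.5, -0.3, -1.4]
opening: 0.252
finger_force: 49.2
```

```bash
python3 -m handwheel '[[[0,0,0,0.001,0],[0,0,0,0.001,0],[0,0,0,0.001,0],[0,0,0,0,0]]]'
python3 -m handwheel '[[[0,0,0,0.001,0],[0,0,0,0,0],[0,0,0,0,0]]]'
python3 -m handwheel '[[[0,0,0,0.001,0],[0,0,0,0,0],[0,0,0,0,0]]]'
```

```text
time: 9.47
eef_pos: [0.6181, 0.3313, 0.0509]
tcp_rot: [0.707, 0.707, -0.0, -0.0]
contact_force: [0.9, 0.9, -1.1]
opening: 0.248
finger_force: 49.2
time: 9.72
eef_pos: [0.6183, 0.3314, 0.0502]
tcp_rot: [0.707, 0.707, -0.0, -0.0]
contact_force: [-0.4, -0.2, -1.0]
opening: 0.253
finger_force: 49.2
time: 9.97
eef_pos: [0.6183, 0.3314, 0.0492]
tcp_rot: [0.707, 0.707, -0.0, -0.0]
contact_force: [-0.2, -0.4, -1.0]
opening: 0.256
finger_force: 49.2
```

```bash
python3 -m handwheel '[[[0,0,0,0.001,0],[0,0,0,0,0],[0,0,0,0,0]]]'
python3 -m handwheel '[[[0,0,0,0.001,0],[0,0,0,0,0],[0,0,0,0,0]]]'
python3 -m handwheel '[[[0,0,0,0.001,0],[0,0,0,0,0],[0,0,0,0,0]]]'
```

```text
time: 10.22
eef_pos: [0.6186, 0.3314, 0.0488]
tcp_rot: [0.707, 0.707, 0.0, 0.0]
contact_force: [-0.7, -0.6, 0.9]
opening: 0.248
finger_force: 49.4
time: 10.47
eef_pos: [0.6186, 0.3315, 0.0488]
tcp_rot: [0.707, 0.707, 0.0, 0.0]
contact_force: [-2.3, -1.0, 3.8]
opening: 0.251
finger_force: 49.9
time: 10.72
eef_pos: [0.6186, 0.3315, 0.0488]
tcp_rot: [0.707, 0.708, -0.0, 0.0]
contact_force: [-4.6, -2.1, 8.1]
opening: 0.25
finger_force: 50.4
```

```bash
python3 -m handwheel '[[[0,0,0,-0.002,0],[0.02,0,0,0,0],[0.03,0,0,0,0],[0.045,0,0,0,0],[0.085,0,0,0,0],[0.085,0,0,0,0],[0.085,0,0,0,0],[0.085,0,0,0,0],[0.085,0,0,-0.02,0],[0.085,0,0,-0.03,0],[0.085,0,0,-0.03,0],[0.085,0,0,-0.03,0]]]' 
python3 -m handwheel '[[[0.085,0,0,-0.03,0],[0.085,0,0,-0.02,0],[0.085,0,0,0,0]]]'
python3 -c "
from h import *
plan(.449,.284,.22,90)
look('w3')"
```

```text
time: 11.72
eef_pos: [0.618, 0.3312, 0.159]
tcp_rot: [0.707, 0.707, -0.0, -0.0]
contact_force: [-0.6, 0.5, 0.1]
opening: 0.998
finger_force: 0.0
time: 11.97
eef_pos: [0.6212, 0.3325, 0.2159]
tcp_rot: [0.707, 0.707, 0.005, 0.002]
contact_force: [-0.9, 0.0, 1.8]
opening: 0.994
finger_force: 0.0
t 11.97 pos [0.6212 0.3325 0.2159] head 90.1 shift mm [ -48.3 -172.2   -6.2] spin 0.1 full 0.1
```

View pics/w3.png

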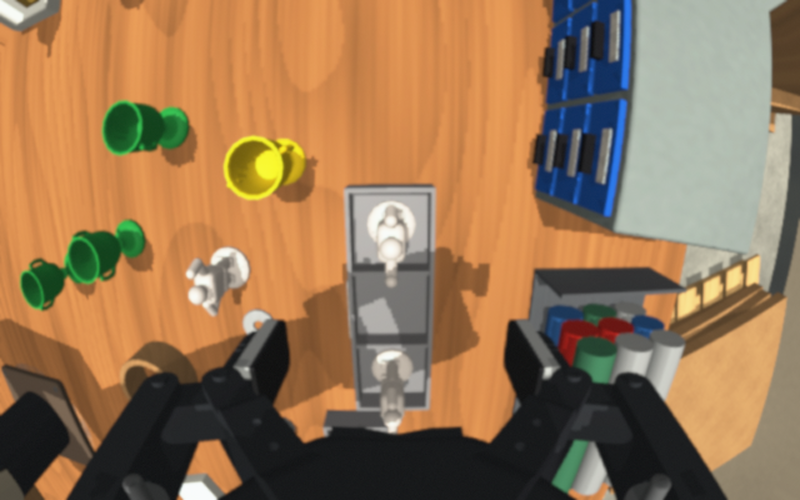

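The tall figure stands in the far bay at (390,225). Next is the short figure at (215,275).

```bash
python3 -m handwheel '[[[0.085,-0.008,-0.0287,0,0],[0.085,-0.008,-0.0287,0,0],[0.085,-0.008,-0.0287,0,0],[0.085,-0.008,-0.0287,0,0],[0.085,-0.008,-0.0287,0,0],[0.085,-0.008,-0.0287,0,0],[0.085,0,0,0,0],[0.085,0,0,0,0]]]'
python3 -c "
from h import *
plan(.449,.284,.22,90)
look('w4',['figure_short_mid','cup_short_mid'])"
```

```text
time: 12.68
eef_pos: [0.4443, 0.2827, 0.2063]
tcp_rot: [0.707, 0.708, -0.001, -0.001]
contact_force: [-0.0, -0.5, -0.9]
opening: 0.992
finger_force: 0.0
t 12.68 pos [0.4443 0.2827 0.2063] head 90.1 shift mm [  1.3   4.7 -13.8] spin 0.1 full 0.1
figure_short_mid 0.83 [330 183] [0.456  0.2866 0.045 ]
cup_short_mid 0.84 [331 300] [0.4595 0.1465 0.043 ]
cup_short_mid 0.72 [268  35] [0.3949 0.4357 0.043 ]
cup_short_mid 0.69 [391  75] [0.5159 0.3966 0.043 ]
cup_short_mid 0.68 [201 152] [0.3223 0.3204 0.043 ]
cup_short_mid 0.56 [122 183] [0.2153 0.2887 0.043 ]
```

View pics/w4.png

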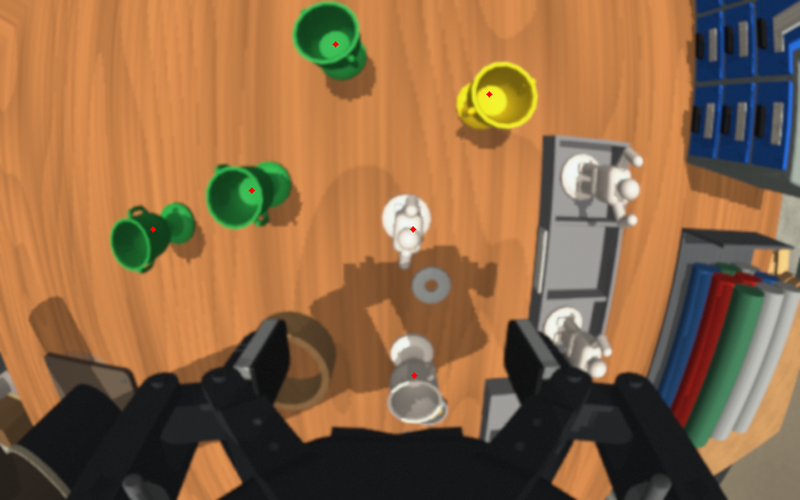

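```bash
python3 -c "
from h import *
for uv,z in (((406.5,218),.009),((407,237),.085),((412,208),.07),((404,263),.08)): print(at_z('wrist',np.array(uv)/1.25,z))
"
```

```text
[0.45540139 0.28873645 0.009     ]
[0.45386122 0.29019023 0.085     ]
[0.45779385 0.3083495  0.07      ]
[0.45195653 0.26932403 0.08      ]
```

```bash
python3 -m handwheel '[[[0.085,0.005,0.0107,0,0],[0.085,0,0,0,7],[0.085,0,0,0.019,0],[0.085,0,0,0.03,0],[0.085,0,0,0.03,0],[0.085,0,0,0.03,0],[0.085,0,0,0.03,0],[0.085,0,0,0.02,0],[0.085,0,0,0.01,0],[0.085,0,0,0,0],[0.085,0,0,0,0]]]'
python3 -m handwheel '[[[0,0,0,0,0],[0,0,0,0,0],[0,0,0,0,0],[0,0,0,0,0],[0,0,0,0,0],[0,0,0,0,0],[0,0,0,0,0],[0,0,0,0,0]]]'
python3 -m handwheel '[[[0,0,0,-0.004,0],[0,0,0,-0.01,0],[0,0,0,-0.03,0],[0,0,0,-0.03,0],[0,0,0,-0.03,0],[0,0,0,-0.03,0],[0,0,0,-0.02,0],[0,0,0,-0.01,0],[0,0,0,0,-7],[0,0,0,0,0],[0,0,0,0,0]]]'
python3 -c "
from h import *
plan(.618,.254,.187,90)"
```

```text
time: 13.75
eef_pos: [0.4578, 0.2884, 0.0394]
tcp_rot: [0.749, 0.663, -0.0, 0.0]
contact_force: [1.0, 0.4, 0.7]
opening: 0.997
finger_force: 0.0
time: 14.42
eef_pos: [0.4575, 0.2885, 0.0402]
tcp_rot: [0.749, 0.663, 0.001, 0.0]
contact_force: [-0.4, -0.2, 3.8]
opening: 0.249
finger_force: 50.1
time: 15.33
eef_pos: [0.4561, 0.2879, 0.2022]
tcp_rot: [0.708, 0.707, -0.001, -0.0]
contact_force: [0.4, 0.3, -2.4]
opening: 0.247
finger_force: 49.4
t 15.33 pos [0.4561 0.2879 0.2022] head 89.9 shift mm [-33.6 162.   14.9] spin -0.1 full -0.1
```

```bash
python3 -m handwheel '[[[0,-0.006,0.027,0,0],[0,-0.006,0.027,0,0],[0,-0.006,0.027,0,0],[0,-0.006,0.027,0,0],[0,-0.006,0.027,0,0],[0,-0.005,0.027,0,0],[0,0,0,0,0],[0,0,0,0,0]]]'
python3 -c "
from h import *
plan(.618,.253,.049,90)"
```

```text
time: 16.0
eef_pos: [0.619, 0.2525, 0.2008]
tcp_rot: [0.708, 0.706, -0.002, -0.001]
contact_force: [-0.5, -0.2, -1.5]
opening: 0.25
finger_force: 49.6
t 16.0 pos [0.619  0.2525 0.2008] head 89.9 shift mm [  0.6  -0.3 151.8] spin -0.1 full -0.1
```

```bash
python3 -m handwheel '[[[0,0,0,0.02,0],[0,0,0,0.03,0],[0,0,0,0.03,0],[0,0,0,0.03,0],[0,0,0,0.025,0],[0,0,0,0.01,0],[0,0,0,0.005,0],[0,0,0,0,0],[0,0,0,0,0]]]' 
python3 -m handwheel '[[[0,0,0,0.001,0],[0,0,0,0.001,0],[0,0,0,0,0],[0,0,0,0,0]]]'
python3 -m handwheel '[[[0,0,0,0.001,0],[0,0,0,0.001,0],[0,0,0,0,0],[0,0,0,0,0]]]'
python3 -m handwheel '[[[0,0,0,0.001,0],[0,0,0,0,0],[0,0,0,0,0]]]'
```

```text
time: 16.75
eef_pos: [0.6196, 0.2538, 0.0549]
tcp_rot: [0.707, 0.707, 0.001, 0.001]
contact_force: [0.9, -0.3, -1.2]
opening: 0.246
finger_force: 49.6
time: 17.08
eef_pos: [0.6194, 0.2535, 0.0523]
tcp_rot: [0.707, 0.707, 0.001, 0.0]
contact_force: [0.4, -0.8, -1.4]
opening: 0.242
finger_force: 49.7
time: 17.42
eef_pos: [0.6188, 0.2533, 0.0491]
tcp_rot: [0.707, 0.707, -0.0, -0.0]
contact_force: [0.2, -0.1, -1.7]
opening: 0.249
finger_force: 49.6
time: 17.67
eef_pos: [0.6188, 0.2534, 0.0482]
tcp_rot: [0.707, 0.707, -0.0, -0.0]
contact_force: [-0.9, 0.4, -1.3]
opening: 0.247
finger_force: 49.6
```

```bash
python3 -m handwheel '[[[0,0,0,0.001,0],[0,0,0,0.001,0],[0,0,0,0,0],[0,0,0,0,0]]]'
python3 -m handwheel '[[[0,0,0,0.001,0],[0,0,0,0,0],[0,0,0,0,0]]]'
python3 -m handwheel '[[[0,0,0,0.001,0],[0,0,0,0,0],[0,0,0,0,0]]]'
python3 -m handwheel '[[[0,0,0,0.001,0],[0,0,0,0,0],[0,0,0,0,0]]]'
```

```text
time: 18.0
eef_pos: [0.6188, 0.2533, 0.0461]
tcp_rot: [0.707, 0.707, -0.0, -0.0]
contact_force: [0.5, 0.2, -0.6]
opening: 0.246
finger_force: 49.6
time: 18.25
eef_pos: [0.6189, 0.2533, 0.0452]
tcp_rot: [0.707, 0.707, -0.0, -0.0]
contact_force: [0.2, -0.3, -1.6]
opening: 0.25
finger_force: 49.6
time: 18.5
eef_pos: [0.6189, 0.2534, 0.0443]
tcp_rot: [0.707, 0.707, -0.0, -0.0]
contact_force: [0.3, -0.8, -1.0]
opening: 0.249
finger_force: 49.7
time: 18.75
eef_pos: [0.6191, 0.2534, 0.0442]
tcp_rot: [0.707, 0.707, 0.0, 0.0]
contact_force: [-1.8, -0.0, 4.3]
opening: 0.246
finger_force: 50.4
```

```bash
python3 -m handwheel '[[[0,0,0,-0.001,0],[0.02,0,0,0,0],[0.03,0,0,0,0],[0.045,0,0,0,0],[0.085,0,0,0,0],[0.085,0,0,0,0],[0.085,0,0,0,0],[0.085,0,0,0,0],[0.085,0,0,-0.02,0],[0.085,0,0,-0.03,0],[0.085,0,0,-0.03,0],[0.085,0,0,-0.03,0]]]' 
python3 -m handwheel '[[[0.085,0,0,-0.03,0],[0.085,0,0,-0.03,0],[0.085,-0.0154,-0.0229,0,0],[0.085,-0.0154,-0.0229,0,0],[0.085,-0.0154,-0.0229,0,0],[0.085,-0.0154,-0.0229,0,0],[0.085,-0.0154,-0.0229,0,0],[0.085,-0.0154,-0.0229,0,0],[0.085,-0.0154,-0.0229,0,0],[0.085,0,0,0,7],[0.085,0,0,0,7],[0.085,0,0,0,7]]]'
python3 -m handwheel '[[[0.085,0,0,0,7],[0.085,0,0,0,0],[0.085,0,0,0,0]]]'
python3 -c "
from h import *
plan(.459,.145,.22,60)
look('w5',['cup_short_mid','cup_tall_mid'])"
```

```text
time: 19.75
eef_pos: [0.6186, 0.2533, 0.1551]
tcp_rot: [0.707, 0.707, -0.0, -0.0]
contact_force: [0.2, 0.1, 1.0]
opening: 0.992
finger_force: 0.0
time: 20.75
eef_pos: [0.4583, 0.1451, 0.2146]
tcp_rot: [0.826, 0.564, 0.0, 0.0]
contact_force: [0.3, -0.5, 0.3]
opening: 0.995
finger_force: 0.0
time: 21.0
eef_pos: [0.4587, 0.1454, 0.2144]
tcp_rot: [0.856, 0.517, 0.0, 0.0]
contact_force: [0.3, -0.4, -0.4]
opening: 0.995
finger_force: 0.0
t 21.0 pos [0.4587 0.1454 0.2144] head 62.2 shift mm [-0.2  0.5 -5.6] spin 2.2 full 2.2
cup_short_mid 0.88 [316 183] [0.4583 0.1475 0.043 ]
cup_short_mid 0.76 [ 95 179] [0.2182 0.2854 0.043 ]
cup_short_mid 0.69 [135 107] [0.3209 0.3224 0.043 ]
cup_tall_mid 0.9 [372 285] [0.4605 0.0122 0.05  ]
```

View pics/w5.png

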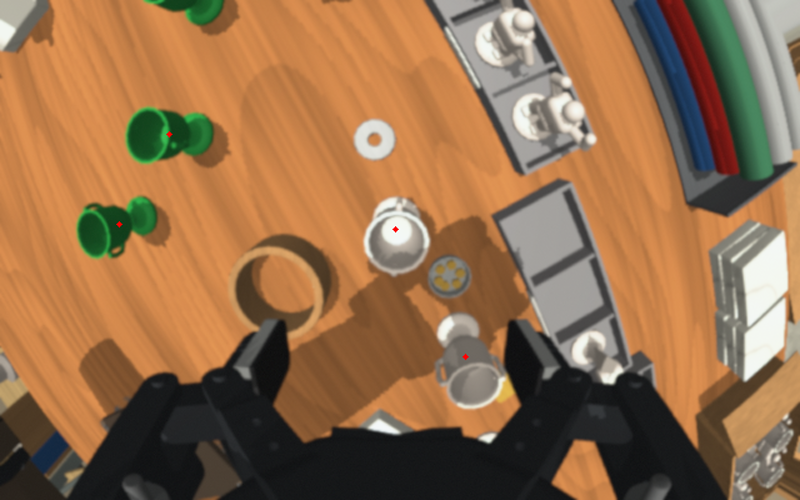

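The white short cup is at (397,240) with its handles vertical in the picture. The tall cup behind it is at (470,365), and the look-alike green cups stand clear to the left.

```bash
python3 -m handwheel '[[[0.085,0.0015,0,0,2],[0.085,0,0,0.02,0],[0.085,0,0,0.03,0],[0.085,0,0,0.03,0],[0.085,0,0,0.03,0],[0.085,0,0,0.03,0],[0.085,0,0,0.02,0],[0.085,0,0,0.013,0],[0.085,0,0,0,0],[0.085,0,0,0,0]]]'
python3 -m handwheel '[[[0,0,0,0,0],[0,0,0,0,0],[0,0,0,0,0],[0,0,0,0,0],[0,0,0,0,0],[0,0,0,0,0],[0,0,0,0,0]]]'
python3 -m handwheel '[[[0,0,0,-0.004,0],[0,0,0,-0.01,0],[0,0,0,-0.03,0],[0,0,0,-0.03,0],[0,0,0,-0.03,0],[0,0,0,-0.03,0],[0,0,0,-0.02,0],[0,0,0,0,0],[0,0,0,0,0]]]'
python3 -c "
from h import *
plan(.611,-.175,.19,90)"
```

```text
time: 21.98
eef_pos: [0.459, 0.1467, 0.0408]
tcp_rot: [0.866, 0.501, -0.001, -0.0]
contact_force: [0.0, 1.1, -0.8]
opening: 0.996
finger_force: 0.0
time: 22.57
eef_pos: [0.4606, 0.1469, 0.0428]
tcp_rot: [0.866, 0.5, 0.001, 0.0]
contact_force: [-1.1, 0.2, 6.0]
opening: 0.503
finger_force: 50.7
time: 23.32
eef_pos: [0.4598, 0.1468, 0.1964]
tcp_rot: [0.866, 0.5, 0.001, 0.001]
contact_force: [-0.5, 0.7, -2.6]
opening: 0.503
finger_force: 51.2
t 23.32 pos [0.4598 0.1468 0.1964] head 60.1 shift mm [-203.3  291.7    6.7] spin -29.9 full -29.9
```

```bash
python3 -m handwheel '[[[0,-0.0156,0.0224,0,0],[0,-0.0156,0.0224,0,0],[0,-0.0156,0.0224,0,0],[0,-0.0156,0.0224,0,0],[0,-0.0156,0.0224,0,0],[0,-0.0156,0.0224,0,0],[0,-0.0156,0.0224,0,0],[0,-0.0156,0.0224,0,0],[0,-0.0156,0.0224,0,0],[0,-0.0156,0.0224,0,0],[0,-0.0156,0.0224,0,0],[0,-0.0156,0.0224,0,0]]]' >/dev/null
python3 -m handwheel '[[[0,-0.0156,0.0224,0,0],[0,0,0,0,-6],[0,0,0,0,-6],[0,0,0,0,-6],[0,0,0,0,-6],[0,0,0,0,-6],[0,0,0,0,0],[0,0,0,0,0]]]'
python3 -c "
from h import *
plan(.611,-.175,.047,90)
look('w6')"
```

```text
time: 24.98
eef_pos: [0.6093, -0.1738, 0.1925]
tcp_rot: [0.708, 0.706, -0.001, -0.002]
contact_force: [-1.1, -0.0, -1.5]
opening: 0.506
finger_force: 51.5
t 24.98 pos [ 0.6093 -0.1738  0.1925] head 89.9 shift mm [ -1.5   2.4 145.5] spin -0.1 full -0.1
```

View pics/w6.png

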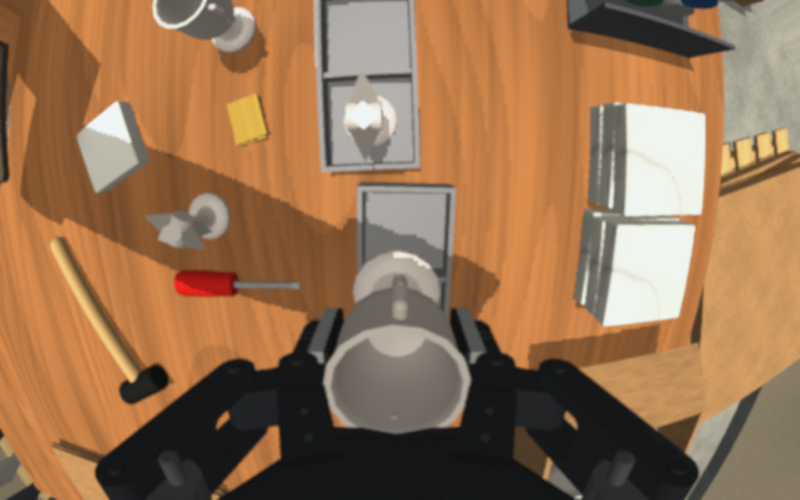

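The short cup is held above the cup tray, whose +y end runs from (357,186) to (454,186). The star tray's -y end is at (322,170) to (420,166).

```bash
python3 -c "
from h import *
for uv in ((357,186),(454,186),(358,240),(452.5,240),(322,170),(420,166),(315,20),(415,20)): print(at_z('wrist',np.array(uv)/1.25,.032))
"
```

```text
[ 0.57736212 -0.13483205  0.032     ]
[ 0.65374258 -0.13474026  0.032     ]
[ 0.57711565 -0.1787543   0.032     ]
[ 0.65384121 -0.17878605  0.032     ]
[ 0.54973627 -0.12150923  0.032     ]
[ 0.62672112 -0.11925079  0.032     ]
[0.54466023 0.00136597 0.032     ]
[ 0.6230212  -0.00160224  0.032     ]
```

```bash
python3 -m handwheel '[[[0,-0.001,0.0055,0,0],[0,0,0,0.02,0],[0,0,0,0.03,0],[0,0,0,0.03,0],[0,0,0,0.03,0],[0,0,0,0.02,0],[0,0,0,0.008,0],[0,0,0,0.002,0],[0,0,0,0,0],[0,0,0,0,0]]]' 
python3 -m handwheel '[[[0,0,0,0.001,0],[0,0,0,0,0],[0,0,0,0,0]]]'
python3 -m handwheel '[[[0,0,0,0.001,0],[0,0,0,0,0],[0,0,0,0,0]]]'
python3 -m handwheel '[[[0,0,0,0.001,0],[0,0,0,0,0],[0,0,0,0,0]]]'
python3 -m handwheel '[[[0,0,0,0.001,0],[0,0,0,0,0],[0,0,0,0,0]]]'
```

```text
time: 25.87
eef_pos: [0.6175, -0.1759, 0.0573]
tcp_rot: [0.707, 0.707, 0.001, 0.002]
contact_force: [0.0, -0.3, -1.9]
opening: 0.501
finger_force: 51.5
time: 26.12
eef_pos: [0.6167, -0.1756, 0.0557]
tcp_rot: [0.707, 0.707, 0.0, 0.001]
contact_force: [0.1, 0.1, -1.5]
opening: 0.502
finger_force: 51.5
time: 26.37
eef_pos: [0.616, -0.1753, 0.0534]
tcp_rot: [0.707, 0.707, 0.0, 0.0]
contact_force: [-0.3, 0.2, -1.7]
opening: 0.503
finger_force: 51.5
time: 26.62
eef_pos: [0.6159, -0.1753, 0.0521]
tcp_rot: [0.707, 0.707, -0.0, -0.0]
contact_force: [-0.0, 1.0, -0.3]
opening: 0.51
finger_force: 51.5
time: 26.87
eef_pos: [0.616, -0.1753, 0.0512]
tcp_rot: [0.707, 0.707, -0.0, -0.0]
contact_force: [-0.5, 1.3, -1.7]
opening: 0.501
finger_force: 51.5
```

```bash
python3 -m handwheel '[[[0,0,0,0.001,0],[0,0,0,0.001,0],[0,0,0,0.001,0],[0,0,0,0,0],[0,0,0,0,0]]]' 
python3 -m handwheel '[[[0,0,0,0.001,0],[0,0,0,0,0],[0,0,0,0,0]]]'
python3 -m handwheel '[[[0,0,0,0.001,0],[0,0,0,0,0],[0,0,0,0,0]]]'
python3 -m handwheel '[[[0,0,0,0.001,0],[0,0,0,0,0],[0,0,0,0,0]]]'
```

```text
time: 27.28
eef_pos: [0.616, -0.1753, 0.0482]
tcp_rot: [0.707, 0.707, -0.0, -0.0]
contact_force: [-0.7, -0.3, -2.0]
opening: 0.505
finger_force: 51.5
time: 27.53
eef_pos: [0.616, -0.1753, 0.0472]
tcp_rot: [0.707, 0.707, -0.0, -0.0]
contact_force: [0.2, 0.2, -2.6]
opening: 0.503
finger_force: 51.5
time: 27.78
eef_pos: [0.6162, -0.1755, 0.0469]
tcp_rot: [0.707, 0.707, 0.0, 0.0]
contact_force: [-1.4, 0.0, 1.4]
opening: 0.504
finger_force: 51.7
time: 28.03
eef_pos: [0.6163, -0.1755, 0.0469]
tcp_rot: [0.707, 0.708, -0.0, 0.0]
contact_force: [-2.5, 1.0, 5.0]
opening: 0.509
finger_force: 52.0
```

```bash
python3 -m handwheel '[[[0,0,0,-0.0015,0],[0.05,0,0,0,0],[0.055,0,0,0,0],[0.065,0,0,0,0],[0.085,0,0,0,0],[0.085,0,0,0,0],[0.085,0,0,0,0],[0.085,0,0,-0.02,0],[0.085,0,0,-0.03,0],[0.085,0,0,-0.03,0],[0.085,0,0,-0.03,0],[0.085,0,0,-0.03,0]]]' 
python3 -m handwheel '[[[0.085,0,0,-0.025,0],[0.085,0.0018,-0.0264,0,0],[0.085,0.0018,-0.0264,0,0],[0.085,0.0018,-0.0264,0,0],[0.085,0.0018,-0.0264,0,0],[0.085,0.0018,-0.0264,0,0],[0.085,0.0018,-0.0264,0,0],[0.085,0.0018,-0.0264,0,0]]]'
python3 -m handwheel '[[[0.085,0,0,0,-6.9],[0.085,0,0,0,-6.9],[0.085,0,0,0,-6.9],[0.085,0,0,0,-6.9],[0.085,0,0,0,-6.9],[0.085,0,0,0,-6.9],[0.085,0,0,0,-6.9],[0.085,0,0,0,-6.9],[0.085,0,0,0,-6.9],[0.085,0,0,0,0],[0.085,0,0,0,0]]]'
python3 -c "
from h import *
plan(.431,-.163,.22,152)
look('w7',['star_mid'])"
```

```text
time: 29.03
eef_pos: [0.6158, -0.1752, 0.1881]
tcp_rot: [0.707, 0.707, -0.0, -0.0]
contact_force: [1.1, -0.8, -0.0]
opening: 0.995
finger_force: 0.0
time: 29.7
eef_pos: [0.4299, -0.1626, 0.2117]
tcp_rot: [0.707, 0.708, -0.0, 0.0]
contact_force: [0.3, -0.2, 0.7]
opening: 0.994
finger_force: 0.0
time: 30.62
eef_pos: [0.4312, -0.1629, 0.2119]
tcp_rot: [0.242, 0.97, -0.0, 0.0]
contact_force: [0.2, -0.3, -0.6]
opening: 0.998
finger_force: 0.0
t 30.62 pos [ 0.4312 -0.1629  0.2119] head 152.0 shift mm [ 0.1 -0.2 -8.1] spin -0.0 full -0.0
star_mid 0.74 [317 184] [ 0.4277 -0.1623  0.046 ]
star_mid 0.73 [598 167] [0.5849 0.2014 0.046 ]
star_mid 0.67 [474 226] [ 0.5561 -0.0237  0.046 ]
```

View pics/w7.png

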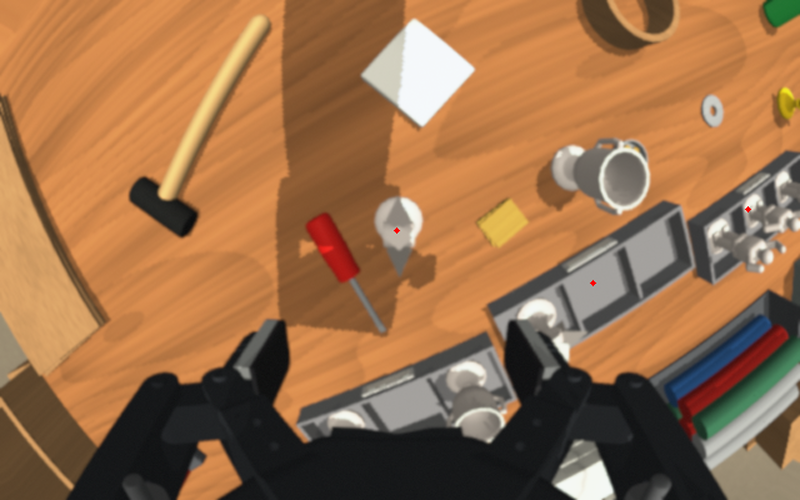

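The star is at (398,230) with its side points vertical in the picture. The screwdriver beside it lies lower than the fingertips will reach.

```bash
python3 -m handwheel '[[[0.085,0.0015,0,0,-2.5],[0.085,0,0,0.02,0],[0.085,0,0,0.03,0],[0.085,0,0,0.03,0],[0.085,0,0,0.03,0],[0.085,0,0,0.03,0],[0.085,0,0,0.02,0],[0.085,0,0,0.012,0],[0.085,0,0,0,0],[0.085,0,0,0,0]]]'
python3 -m handwheel '[[[0,0,0,0,0],[0,0,0,0,0],[0,0,0,0,0],[0,0,0,0,0],[0,0,0,0,0],[0,0,0,0,0],[0,0,0,0,0],[0,0,0,0,0],[0,0,0,0,0]]]'
python3 -m handwheel '[[[0,0,0,-0.004,0],[0,0,0,-0.01,0],[0,0,0,-0.03,0],[0,0,0,-0.03,0],[0,0,0,-0.03,0],[0,0,0,-0.03,0],[0,0,0,-0.02,0],[0,0,0,0,0],[0,0,0,0,0]]]'
python3 -c "
from h import *
plan(.584,-.0045,.19,92)"
```

```text
time: 31.55
eef_pos: [0.4296, -0.162, 0.0394]
tcp_rot: [0.22, 0.976, 0.0, -0.001]
contact_force: [0.7, -0.0, 0.6]
opening: 0.997
finger_force: 0.0
time: 32.3
eef_pos: [0.4304, -0.1625, 0.0406]
tcp_rot: [0.219, 0.976, -0.0, 0.0]
contact_force: [-1.5, 0.1, 6.0]
opening: 0.276
finger_force: 51.7
time: 33.05
eef_pos: [0.4303, -0.1625, 0.1951]
tcp_rot: [0.219, 0.976, -0.001, 0.001]
contact_force: [-0.1, -0.6, -1.5]
opening: 0.265
finger_force: 50.9
t 33.05 pos [ 0.4303 -0.1625  0.1951] head 154.7 shift mm [-71.3 208.5   5.2] spin 62.7 full 62.7
```

```bash
python3 -m handwheel '[[[0,-0.0033,0.0251,0,0],[0,-0.0033,0.0251,0,0],[0,-0.0033,0.0251,0,0],[0,-0.0033,0.0251,0,0],[0,-0.0033,0.0251,0,0],[0,-0.0033,0.0251,0,0],[0,-0.0033,0.0251,0,0],[0,-0.0033,0.0251,0,0],[0,-0.0033,0.0251,0,0],[0,-0.0033,0.0251,0,0],[0,-0.0033,0.0251,0,0],[0,0,0,0,0]]]' >/dev/null
python3 -m handwheel '[[[0,0,0,0,6.96],[0,0,0,0,6.96],[0,0,0,0,6.96],[0,0,0,0,6.96],[0,0,0,0,6.96],[0,0,0,0,6.96],[0,0,0,0,6.96],[0,0,0,0,6.96],[0,0,0,0,6.96],[0,0,0,0,0],[0,0,0,0,0]]]'
python3 -c "
from h import *
plan(.581,.0715,.0445,92)
look('w8')"
```

```text
time: 34.97
eef_pos: [0.5796, 0.0714, 0.1918]
tcp_rot: [0.694, 0.72, -0.001, -0.001]
contact_force: [0.4, -0.7, -0.5]
opening: 0.269
finger_force: 50.9
t 34.97 pos [0.5796 0.0714 0.1918] head 92.2 shift mm [ -0.    1.9 147.3] spin 0.2 full 0.2
```

View pics/w8.png

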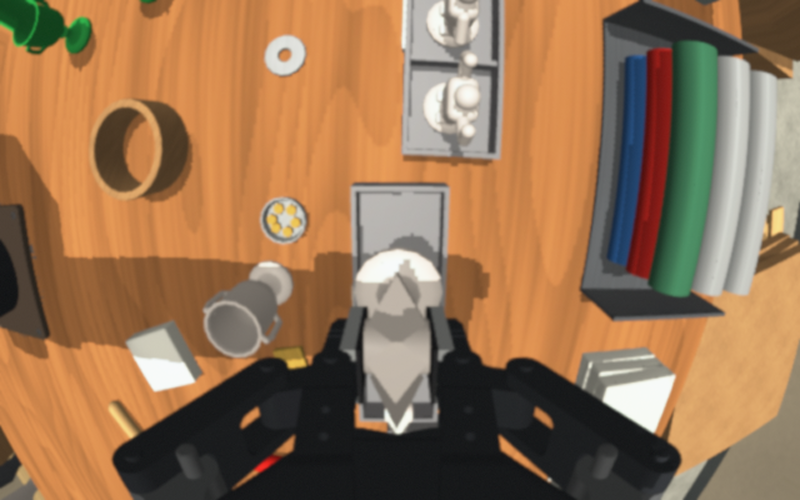

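```bash
python3 -m handwheel '[[[0,-0.001,0.0025,0,0],[0,0,0,0.02,0],[0,0,0,0.03,0],[0,0,0,0.03,0],[0,0,0,0.03,0],[0,0,0,0.02,0],[0,0,0,0.008,0],[0,0,0,0.003,0],[0,0,0,0,0],[0,0,0,0,0],[0,0,0,0,0]]]' 
python3 -m handwheel '[[[0,0,0,0.001,0],[0,0,0,0.001,0],[0,0,0,0,0],[0,0,0,0,0]]]'
python3 -m handwheel '[[[0,0,0,0.001,0],[0,0,0,0,0],[0,0,0,0,0]]]'
```

```text
time: 35.93
eef_pos: [0.585, 0.0708, 0.0549]
tcp_rot: [0.694, 0.72, 0.001, 0.001]
contact_force: [-0.0, -1.5, 0.2]
opening: 0.272
finger_force: 50.9
time: 36.27
eef_pos: [0.5835, 0.0709, 0.0511]
tcp_rot: [0.695, 0.719, 0.0, 0.0]
contact_force: [-0.7, -0.3, -1.2]
opening: 0.272
finger_force: 50.9
time: 36.52
eef_pos: [0.5833, 0.0709, 0.0497]
tcp_rot: [0.695, 0.719, -0.0, -0.0]
contact_force: [0.1, -0.7, -0.8]
opening: 0.276
finger_force: 50.9
```

```bash
python3 -m handwheel '[[[0,0,0,0.001,0],[0,0,0,0.001,0],[0,0,0,0.001,0],[0,0,0,0,0],[0,0,0,0,0]]]'
python3 -m handwheel '[[[0,0,0,0.001,0],[0,0,0,0,0],[0,0,0,0,0]]]'
python3 -m handwheel '[[[0,0,0,0.001,0],[0,0,0,0,0],[0,0,0,0,0]]]'
python3 -m handwheel '[[[0,0,0,0.001,0],[0,0,0,0,0],[0,0,0,0,0]]]'
```

```text
time: 36.93
eef_pos: [0.5833, 0.0709, 0.0467]
tcp_rot: [0.695, 0.719, -0.0, -0.0]
contact_force: [-0.6, 0.2, -1.5]
opening: 0.277
finger_force: 50.9
time: 37.18
eef_pos: [0.5834, 0.0709, 0.0458]
tcp_rot: [0.695, 0.719, -0.0, -0.0]
contact_force: [0.5, 0.9, -0.4]
opening: 0.269
finger_force: 50.9
time: 37.43
eef_pos: [0.5834, 0.0709, 0.0448]
tcp_rot: [0.695, 0.719, -0.0, -0.0]
contact_force: [-0.9, 0.4, -0.8]
opening: 0.267
finger_force: 50.9
time: 37.68
eef_pos: [0.5836, 0.0709, 0.0446]
tcp_rot: [0.695, 0.719, 0.0, -0.0]
contact_force: [-1.5, -0.8, 5.8]
opening: 0.272
finger_force: 51.5
```

```bash
python3 -m handwheel '[[[0,0,0,-0.001,0],[0.025,0,0,0,0],[0.03,0,0,0,0],[0.045,0,0,0,0],[0.085,0,0,0,0],[0.085,0,0,0,0],[0.085,0,0,0,0],[0.085,0,0,0,0],[0.085,0,0,-0.02,0],[0.085,0,0,-0.03,0],[0.085,0,0,-0.03,0],[0.085,0,0,-0.03,0]]]' 
python3 -m handwheel '[[[0.085,0,0,-0.03,0],[0.085,0,0,-0.03,0],[0.085,-0.0107,-0.0248,0,0],[0.085,-0.0107,-0.0248,0,0],[0.085,-0.0107,-0.0248,0,0],[0.085,-0.0107,-0.0248,0,0],[0.085,-0.0107,-0.0248,0,0],[0.085,0,0,0,0]]]'
python3 -m handwheel '[[[0.085,0,0,0,-6.8],[0.085,0,0,0,-6.8],[0.085,0,0,0,-6.8],[0.085,0,0,0,-6.8],[0.085,0,0,0,-6.8],[0.085,0,0,0,-6.8],[0.085,0,0,0,-6.8],[0.085,0,0,0,-6.8],[0.085,0,0,0,-6.8],[0.085,0,0,0,0],[0.085,0,0,0,0]]]'
python3 -c "
from h import *
plan(.461,.013,.22,153)
look('w9',['cup_tall_mid'])"
```

```text
time: 38.68
eef_pos: [0.583, 0.0709, 0.1557]
tcp_rot: [0.695, 0.719, -0.0, -0.0]
contact_force: [1.7, 0.2, 0.3]
opening: 0.996
finger_force: 0.0
time: 39.35
eef_pos: [0.4579, 0.0123, 0.214]
tcp_rot: [0.695, 0.719, -0.001, -0.001]
contact_force: [0.5, 0.8, -0.0]
opening: 0.993
finger_force: 0.0
time: 40.27
eef_pos: [0.4616, 0.0131, 0.2149]
tcp_rot: [0.233, 0.972, 0.0, 0.0]
contact_force: [-0.2, 0.1, 0.0]
opening: 0.992
finger_force: 0.0
t 40.27 pos [0.4616 0.0131 0.2149] head 153.0 shift mm [ 0.5 -0.4 -5.1] spin 0.0 full 0.0
```

View pics/w9.png

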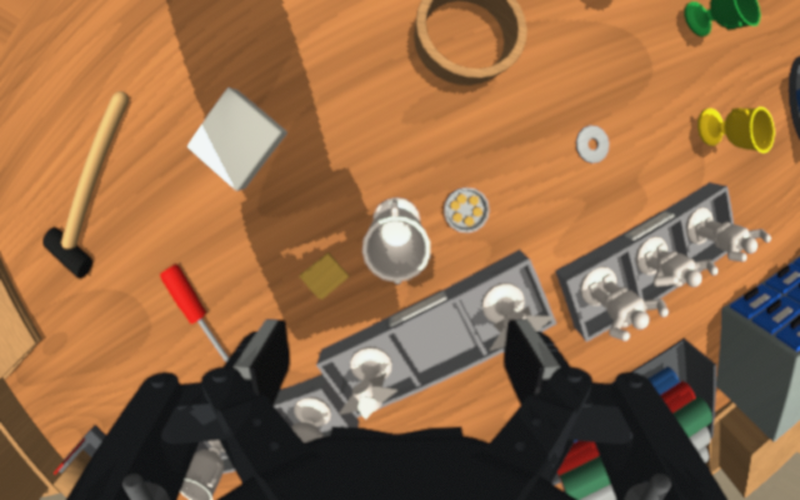

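The tall cup is at (397,245), centred between the fingers with its handles vertical in the picture. The star stands in its bay at (503,310).

```bash
python3 -m handwheel '[[[0.085,0,0,0.017,0],[0.085,0,0,0.03,0],[0.085,0,0,0.03,0],[0.085,0,0,0.03,0],[0.085,0,0,0.03,0],[0.085,0,0,0.02,0],[0.085,0,0,0.01,0],[0.085,0,0,0,0],[0.085,0,0,0,0]]]'
python3 -m handwheel '[[[0,0,0,0,0],[0,0,0,0,0],[0,0,0,0,0],[0,0,0,0,0],[0,0,0,0,0],[0,0,0,0,0],[0,0,0,0,0]]]'
python3 -m handwheel '[[[0,0,0,-0.004,0],[0,0,0,-0.01,0],[0,0,0,-0.03,0],[0,0,0,-0.03,0],[0,0,0,-0.03,0],[0,0,0,-0.03,0],[0,0,0,-0.03,0],[0,0,0,0,0],[0,0,0,0,0]]]'
python3 -c "
from h import *
plan(.6155,-.251,.2,90)"
```

```text
time: 41.12
eef_pos: [0.4618, 0.013, 0.0482]
tcp_rot: [0.232, 0.973, 0.0, 0.0]
contact_force: [1.0, -0.2, 0.8]
opening: 0.996
finger_force: 0.0
time: 41.7
eef_pos: [0.4626, 0.0127, 0.0494]
tcp_rot: [0.232, 0.973, -0.0, 0.001]
contact_force: [-1.1, -1.0, 6.3]
opening: 0.506
finger_force: 50.6
time: 42.45
eef_pos: [0.4622, 0.0129, 0.2141]
tcp_rot: [0.232, 0.973, 0.0, 0.002]
contact_force: [-0.4, 0.2, -1.7]
opening: 0.505
finger_force: 51.2
t 42.45 pos [0.4622 0.0129 0.2141] head 153.2 shift mm [-255.7 -166.6   15. ] spin 63.2 full 63.2
```

```bash
python3 -m handwheel '[[[0,-0.0213,-0.0139,0,0],[0,-0.0213,-0.0139,0,0],[0,-0.0213,-0.0139,0,0],[0,-0.0213,-0.0139,0,0],[0,-0.0213,-0.0139,0,0],[0,-0.0213,-0.0139,0,0],[0,-0.0213,-0.0139,0,0],[0,-0.0213,-0.0139,0,0],[0,-0.0213,-0.0139,0,0],[0,-0.0213,-0.0139,0,0],[0,-0.0213,-0.0139,0,0],[0,-0.0213,-0.0139,0,0]]]' >/dev/null
python3 -m handwheel '[[[0,0,0,0,7.02],[0,0,0,0,7.02],[0,0,0,0,7.02],[0,0,0,0,7.02],[0,0,0,0,7.02],[0,0,0,0,7.02],[0,0,0,0,7.02],[0,0,0,0,7.02],[0,0,0,0,7.02],[0,0,0,0,0],[0,0,0,0,0]]]'
python3 -c "
from h import *
plan(.6155,-.251,.0535,90)"
```

```text
time: 44.37
eef_pos: [0.6133, -0.2504, 0.2092]
tcp_rot: [0.706, 0.708, -0.001, -0.002]
contact_force: [-0.2, -1.1, -1.9]
opening: 0.509
finger_force: 51.2
t 44.37 pos [ 0.6133 -0.2504  0.2092] head 90.2 shift mm [ -1.    2.8 155.7] spin 0.2 full 0.2
```

```bash
python3 -m handwheel '[[[0,-0.001,0.002,0,0],[0,0,0,0.02,0],[0,0,0,0.03,0],[0,0,0,0.03,0],[0,0,0,0.03,0],[0,0,0,0.025,0],[0,0,0,0.008,0],[0,0,0,0.003,0],[0,0,0,0,0],[0,0,0,0,0],[0,0,0,0,0]]]' 
python3 -m handwheel '[[[0,0,0,0.001,0],[0,0,0,0.001,0],[0,0,0,0,0],[0,0,0,0,0]]]'
python3 -m handwheel '[[[0,0,0,0.001,0],[0,0,0,0.001,0],[0,0,0,0,0],[0,0,0,0,0]]]'
```

```text
time: 45.28
eef_pos: [0.618, -0.253, 0.0686]
tcp_rot: [0.707, 0.707, 0.001, 0.002]
contact_force: [-0.5, -0.1, -2.1]
opening: 0.505
finger_force: 51.2
time: 45.62
eef_pos: [0.6164, -0.2521, 0.0641]
tcp_rot: [0.707, 0.707, 0.0, 0.0]
contact_force: [0.8, 0.6, -1.8]
opening: 0.501
finger_force: 51.2
time: 45.95
eef_pos: [0.6163, -0.252, 0.0616]
tcp_rot: [0.707, 0.707, -0.0, -0.0]
contact_force: [-0.9, -0.5, -2.2]
opening: 0.507
finger_force: 51.2
```

```bash
python3 -m handwheel '[[[0,0,0,0.002,0],[0,0,0,0.002,0],[0,0,0,0.002,0],[0,0,0,0,0],[0,0,0,0,0]]]'
python3 -m handwheel '[[[0,0,0,0.001,0],[0,0,0,0,0],[0,0,0,0,0]]]'
python3 -m handwheel '[[[0,0,0,0.001,0],[0,0,0,0,0],[0,0,0,0,0]]]'
python3 -m handwheel '[[[0,0,0,0.001,0],[0,0,0,0,0],[0,0,0,0,0]]]'
```

```text
time: 46.37
eef_pos: [0.6162, -0.2519, 0.0554]
tcp_rot: [0.707, 0.707, -0.0, -0.0]
contact_force: [0.2, -0.0, -2.3]
opening: 0.505
finger_force: 51.2
time: 46.62
eef_pos: [0.6164, -0.252, 0.0548]
tcp_rot: [0.707, 0.707, -0.0, -0.0]
contact_force: [-0.1, 0.3, -1.3]
opening: 0.499
finger_force: 51.2
time: 46.87
eef_pos: [0.6163, -0.252, 0.0538]
tcp_rot: [0.707, 0.707, 0.0, -0.0]
contact_force: [0.1, -0.7, -2.3]
opening: 0.501
finger_force: 51.2
time: 47.12
eef_pos: [0.6166, -0.2522, 0.0535]
tcp_rot: [0.707, 0.707, 0.0, 0.0]
contact_force: [-1.0, 1.0, 2.2]
opening: 0.499
finger_force: 51.6
```

Landed. Now I'll release, lift, pull back and check.

```bash
python3 -m handwheel '[[[0,0,0,-0.0005,0],[0.05,0,0,0,0],[0.055,0,0,0,0],[0.065,0,0,0,0],[0.085,0,0,0,0],[0.085,0,0,0,0],[0.085,0,0,0,0],[0.085,0,0,-0.02,0],[0.085,0,0,-0.03,0],[0.085,0,0,-0.03,0],[0.085,0,0,-0.03,0],[0.085,0,0,-0.03,0]]]' 
python3 -m handwheel '[[[0.085,0,0,-0.03,0],[0.085,-0.01,-0.03,0,0],[0.085,-0.01,-0.03,0,0],[0.085,-0.01,-0.03,0,0],[0.085,-0.01,-0.03,0,0],[0.085,0,0,0,0],[0.085,0,0,0,0],[0.085,0,0,0,0]]]'
python3 -c "
from h import *
a=viewer.read_camera('scene')[130:340,130:450]; cv2.imwrite('pics/end.png',cv2.resize(a,(800,525),interpolation=cv2.INTER_CUBIC))"
```

```text
time: 48.12
eef_pos: [0.6162, -0.252, 0.1946]
tcp_rot: [0.707, 0.707, -0.0, -0.0]
contact_force: [-0.4, -1.4, -0.0]
opening: 0.996
finger_force: 0.0
time: 48.78
eef_pos: [0.4968, -0.2922, 0.2237]
tcp_rot: [0.707, 0.707, 0.0, 0.0]
contact_force: [0.2, 0.7, 0.2]
opening: 0.992
finger_force: 0.0
```

View pics/end.png

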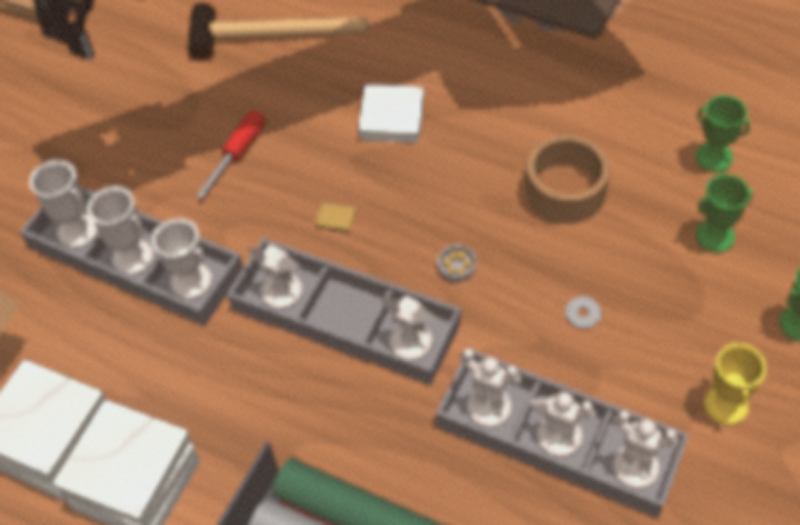

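All five stand upright in the right trays: cups at (120,230) and (180,260), the star at (408,325), figures at (560,425) and (640,450). The gripper is clear of everything.

```bash
python3 -c "
from plant import sign_off
print(sign_off())"
```

```text
the job is handed in; nothing more can be done
None
```

The job is handed in: all five castings stand upright and released in their own bays of the matching trays, about 49 s into the 131 s allowed.

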